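# Close the keeper on a loaded vial nest and hold its index plunger out

### The job

The indexing nest is loaded with two capped vials: first swing its keeper bar shut over them, fully against its stop. Then pull the sprung index plunger straight up to the end of its travel, so that its pin stands clear of the hole in the disc, and finish while still holding it there in the gripper, with the arm still, so that a colleague can turn the disc afterwards. The keeper stays shut, the vials stay upright in their cups, and the loose parts standing round the nest stay where they are.

Things in the scene. Friction and masses are not known exactly. Their poses are not given: they have to be found in the camera images.
- nest: Indexing nest, fixed to the table: aluminium disc 200 mm across (top 26 mm above the table) on a grey foot, with six white cups (39 mm wide, 20 mm tall) in a ring. Disc and nest do not move. Origin on the table under the disc's centre, z up; 84 mm from the centre stand the plunger at -x (side towards the robot) and the keeper's hinge post at +y. Bracket reaches 133 mm to -x.
- keeper (a joint): Keeper bar, flat aluminium, 18 mm wide, 7 mm thick, top 111 mm above the table, swings level about the hinge post. Rad: 0 = shut against its stop, lying over both vials along the nest's -y; grows as it opens, counter-clockwise from above, its free end (178 mm from the hinge) going away from the robot. Starts 0.8 to 1.3; light friction (1 N at the peg), stays where left.
- keeper_peg (a point): Centre of the keeper's upright black round peg, by which it is swung: 16 mm diameter, 26 mm tall, from 114 to 140 mm above the table; this point is 128 mm above the table and 84 mm from the hinge axis (when shut it is over the disc's centre).
- keeper_hinge (a point): Point on the keeper's vertical hinge axis, at the same height as the peg's point (128 mm above the table).
- plunger (a joint): Index plunger, slides straight up. Value in m: 0 = pin seated, 0.022 = fully up against its end stop. A spring pulls it down: 6 N at 0, rising to about 13 N at 0.022; when let go it snaps back. The pin (9 mm diameter) is 10 mm deep in its hole when seated.
- knob (a point): Centre of the plunger's knob, a plain black upright cylinder of 26 mm diameter and 30 mm height with a shallow groove, rising with the plunger. At rest its underside is 76 mm, this centre 91 mm and its top 106 mm above the table; a 22 mm steel collar on a 36 mm wide grey bracket ends 2 mm under it (bracket top 64 mm above the table).
- pin_tip (a point): Lower tip of the plunger's pin, 75 mm below the knob's centre.
- seat_hole (a point): Mouth of the hole in the disc in which the pin sits, 26 mm above the table.
- vial_a_mid (a point): Centre of a capped glass vial (30 mm diameter, 75 mm tall) standing in the cup 42 mm from the disc's centre towards the nest's +y; its top is 101 mm above the table. Its z axis runs along the vial.
- vial_b_mid (a point): Centre of the same kind of vial in the cup 42 mm from the disc's centre towards the nest's -y.
- bush_mid (a point): Centre of a brass guide bush, 30 mm diameter and 27 mm tall, standing loose on the table; to be left alone.
- ballrace_mid (a point): Centre of a ball bearing, 40 mm diameter and 12 mm tall, lying loose on the table; to be left alone.
- open_vial_mid (a point): Centre of an open vial without cap, 30 mm diameter and 67 mm tall, standing loose on the table; to be left alone.
- loose_star_knob_mid (a point): Centre of a loose black star knob, 34 mm across and 27 mm tall, standing on the table; it is not the plunger and is to be left alone.
Not all that is in view belongs to the job. Leave any blue or green look-alike of the part that bears vial_a_mid alone.

How it is judged:
On the way, in this order (a step that is already met when the one before it is completed fails the run):
1. the keeper is shut against its stop (value of joint keeper below 0.05 rad), for 0.2 s.
2. the plunger is pulled up, its pin clear of the hole, the keeper still shut (value of joint plunger above 0.0175 m and z of pin_tip in the frame of seat_hole above 0.006 m and value of joint keeper below 0.05 rad), for 0.3 s.
At the end, for the whole second after the job is handed in: The plunger is held up by the fingers, still, at least 17.5 mm of its 22 mm travel (pin tip more than 6 mm above the disc); the keeper is within 0.05 rad of shut; both vials stand in their cups within 12 mm and 0.25 rad (all of step 2 and velocity of joint plunger between -0.01 and 0.01 m/s and contact force between plunger and the fingers above 3 N and angle between each of vial_a_mid, vial_b_mid's own z axis and vertical below 0.25 rad and distance of each of vial_a_mid, vial_b_mid from where it was at the start of the episode below 0.012 m); the arm keeps its last pose, push and grip.
It fails at once if the plunger is pulled out before the keeper is shut (value of joint plunger above 0.008 m and value of joint keeper above 0.15 rad).
It fails at once if a vial is lifted out of its cup or tipped (distance of any of vial_a_mid, vial_b_mid from where it was at the start of the episode above 0.02 m or angle between any of vial_a_mid, vial_b_mid's own z axis and vertical above 0.35 rad).
It fails at once if a loose part round the nest is knocked away (distance of any of bush_mid, ballrace_mid, open_vial_mid, loose_star_knob_mid from where it was at the start of the episode above 0.03 m).
It also fails if it takes over 48 s, if anything falls off the work surface, if the arm or the gripper's body presses on something with over 40 N, if the wrist force passes 120 N, or if a joint passes its speed limit or range.

### The arm

A 7-joint arm with a two-finger parallel gripper is mounted at the origin on a cart in front of the work surface, level with it; the furniture and walls round the work are solid. World frame = base frame: x ahead of the robot, y to its left, z up, the work surface at z = 0. Lengths are in m, angles in rad, forces in N, time in s.
With the tool pointing down it reaches from about 0.4 to 0.85 m from the base axis. Payload 10.4 kg.
Tool frame: the origin (TCP) lies on the centre line of the jaws, within the pads' length; the fingertips stand 17 mm ahead of it and the grasp point (between the pads) lies 2 mm behind it; z points along the fingers, y is the line along which they close (so a half turn about z gives the same grasp; the last joint's range is limited). The gripper opens to 85 mm and grips with 20 to 120 N. Pads are 22 mm wide; open, the fingers measure 114 mm over their backs; the gripper's body (76 mm by 85 mm) begins 54 mm behind the grasp point. The pads swing forward as they close: fully open they stand 13 mm farther back than shut.
Start: joints at [-1.131, 0.332, -0.065, 1.46, 0.022, 1.35, -0.088], TCP at [0.279, 0.559, 0.248] pointing down, gripper open.
Joint ranges: [-2.6, 2.6], [-0.5, 2.12], [-1.47, 1.34], [0.16, 2.42], [-1.27, 4.41], [0.06, 2.06], [-2.6, 2.6]. Speed limits (rad/s): [2.22, 2.22, 2.79, 2.79, 3.14, 3.14, 3.14].

### API

Orientations are given as a unit quaternion [x, y, z, w].
In Python, from workcell import sensors, imaging, order, spotter gives the robot as it stands. The module is installed in compiled form; this text tells all that it offers.
- The arm moves only by the shell command python3 -m inch 'ROWS' [FORCE]. ROWS is JSON, a list that holds one entry, the list of rows, each a list of 7 numbers: the shift along the tool's x, y, z in m, then the turn, a rotation vector about the tool's x, y, z in rad, then the closure, from -1 (fully open) to 1 (shut). In form: [[[x, y, z, ax, ay, az, hand], ...]]. A call has 1 to 10 rows; each row is the pose to reach, as a shift and turn from the pose commanded when the call began, along the tool's axes at that moment; what a row does not reach only later rows make up. A row lasts 1/10 s, in which the tool goes at most 50 mm and 8.59 degrees, less where a joint would pass 70% of its speed; a pose out of reach is approached as far as the arm can. A call with a gripper value outside its range is refused whole. The fingers move at their own pace and stop on an object; FORCE is the grip in N (left out, the last holds). Time passes only in rows, so rows that repeat a pose let the fingers close. It gives the time, the measured TCP pose, the force, the opening and the grip force at its end, in the units of the state.
- sensors.get_obs(): the state, without advancing time (a new reading comes with each control period).
- imaging.camera(name): name is "scene" or "side" or "wrist"; returns the picture (420x560x3 uint8, blue, green, red); there is no depth.
- imaging.calibration(name): a dict with "mtx" (3x3 intrinsics, pixels), "R" (3x3) and "t" (3): a world point X has camera coordinates R X + t; the wrist camera has in their place "tool_from_camera" (4x4, takes a point from camera to tool coordinates, whose origin is the TCP and whose axes are the flange's). Camera axes: x right, y down, z forward; pixel columns grow to the right and rows downward; lengths in m; the calibration is good to about 2 mm. The wrist camera is an equidistant fisheye: a pixel r from the principal point sees the ray r / f radians off the axis. A picture is of the moment at which its call begins: read the wrist's pose just before it. calibration takes no time and is no camera call.
- order.hand_in(): hands the job in; it is judged then, once.
Trained networks look in the newest picture that a camera, given by its name, has taken for a name from the list of things; names that differ only in an ending like _2 or _b are one class to them, and where a whole thing is asked for, a point or a joint stands for the part that bears it (a point fixed in the world has none). Each returns a list of dicts, best first, with "conf" (0 to 1); they miss things now and then, are a little off and sometimes report something else, mostly with a low value. They report only what shows in the picture. A call takes as long as a camera call. They do not tell look-alikes from the thing itself.
- spotter.look_for(label, camera): "pixel" ([column, row] in pixels, amid what is visible of it).
The state is a dict: "clock": time; "joint_pos": joint angles; "joint_velocities": joint speeds; "tau": joint torques, N m; "position": TCP position; "ee_rot": TCP orientation; "ft_force": force on the tool from outside, world axes, zero at the start; "torque": the same for the moment, N m; "grip_width": opening from 0.0 (shut) to 1.0 (fully open); "grasp_force": force on a finger pad.
Only numpy, scipy, OpenCV 4.12 (cv2) and the standard library are available. Lean on these libraries where they do the work, as an engineer would, in place of code of your own. Each camera call takes 0.05 s, during which the arm holds its last target. There are 200 camera calls.

## Working session

There is one attempt and no reset: what is moved stays moved. The work goes in short steps, Python scripts to look and compute and a shell command to move; the robot and the scene stay as the last step left them, time stands still between calls to the robot, and variables do not carry over. Pictures are saved under pics/ and viewed, at most 10 in all, crops included, and the job is handed in when it is done.

```bash
mkdir -p pics; cat > h.py <<'E'
import numpy as np, cv2
from workcell import sensors, imaging, order, spotter
E
python3 - <<'E'
from h import *
o=sensors.get_obs(); print(o['clock'],o['position'],o['ee_rot'])
ims=[]
for c in ['scene','side']:
    im=imaging.camera(c); cv2.imwrite(f'pics/{c}0.png',im)
    for l in ['knob','keeper_peg','keeper_hinge','vial_a_mid','nest']:
        print(c,l,[(np.round(d['pixel']).tolist(),round(d['conf'],2)) for d in spotter.look_for(l,c)][:4])
    k=imaging.calibration(c); print(c,-k['R'].T@k['t'])
E
```

```text
0.0 [0.27885857 0.55894614 0.2475204 ] [ 2.29343593e-01  9.73345268e-01 -6.96279359e-04 -1.41651559e-04]
scene knob [([344.0, 245.0], 0.63)]
scene keeper_peg [([251.0, 216.0], 0.94)]
scene keeper_hinge [([251.0, 217.0], 0.87)]
scene vial_a_mid [([186.0, 276.0], 0.73), ([298.0, 248.0], 0.5)]
scene nest [([284.0, 254.0], 0.79), ([341.0, 246.0], 0.37)]
scene [0.09564633 0.97868554 0.52617335]
side knob [([273.0, 242.0], 0.84)]
side keeper_peg [([295.0, 193.0], 0.84)]
side keeper_hinge [([302.0, 190.0], 0.59)]
side vial_a_mid [([281.0, 220.0], 0.96), ([273.0, 203.0], 0.56), ([294.0, 203.0], 0.55)]
side nest [([279.0, 256.0], 0.92)]
side [ 0.10266974 -0.48072238  0.5464357 ]
```

View pics/scene0.png

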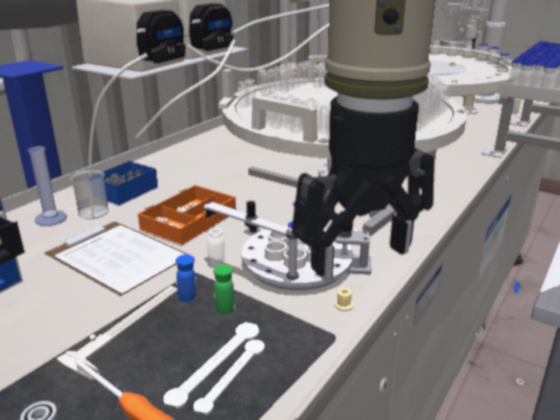

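View pics/side0.png

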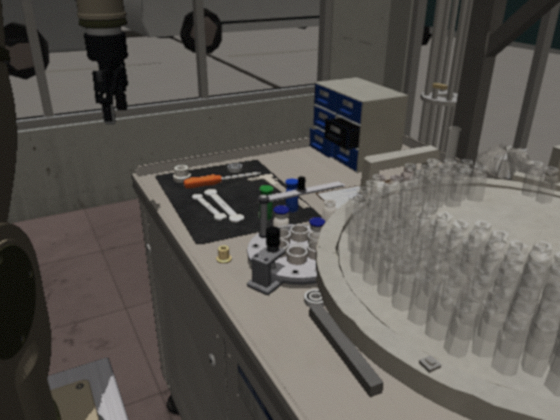

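```bash
cat >> h.py <<'E'
def ray(c,px):
    k=imaging.calibration(c); R=np.array(k['R']);d=R.T@np.linalg.inv(k['mtx'])@[*px,1.]
    return -R.T@np.array(k['t']),d
def atz(c,px,z):
    o,d=ray(c,px); return o+d*(z-o[2])/d[2]
def proj(c,X):
    k=imaging.calibration(c); p=np.array(k['mtx'])@(np.array(k['R'])@X+np.array(k['t'])); return p[:2]/p[2]
E
python3 - <<'E'
from h import *
a=cv2.imread('pics/side0.png')[160:310,190:390]; b=cv2.imread('pics/scene0.png')[170:320,180:380]
cv2.imwrite('pics/c1.png',np.vstack([cv2.resize(x,(800,600),interpolation=cv2.INTER_CUBIC)[:, :] for x in [a]]))
cv2.imwrite('pics/c2.png',cv2.resize(b,(800,600),interpolation=cv2.INTER_CUBIC))
print(atz('side',(301,184),.128),atz('scene',(251,216),.128),atz('side',(273,238),.091))
E
```

```text
[0.57858344 0.32765519 0.128     ] [0.56476385 0.3588087  0.128     ] [0.46010499 0.21853586 0.091     ]
```

View pics/c1.png

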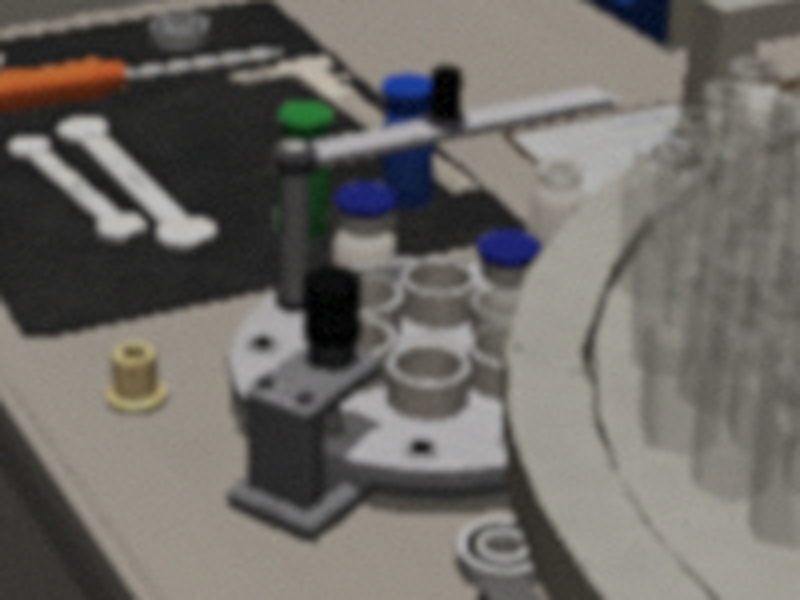

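View pics/c2.png

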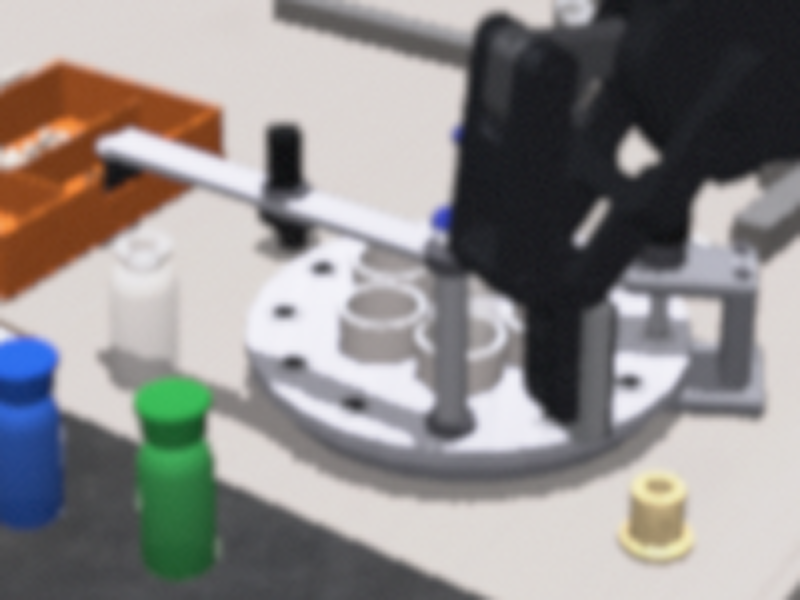

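```bash
python3 - <<'E'
from h import *
f=lambda n,*v:print(n,np.round(atz(*v),3))
f('peg',*('side',(301.5,184.2),.128));f('peg','scene',(251,209.3),.128)
f('hinge','side',(263,198),.115);f('hinge','scene',(292,231.5),.115)
f('knob','side',(273,237.5),.091)
f('vA cap','side',(281,206.5),.101);f('vB','side',(317,219.3),.101)
f('bush','side',(223.5,253),.0135);f('bush','scene',(344,299),.0135)
f('openv','scene',(216,247),.035);f('star','scene',(252,226),.0135)
f('race','side',(316,297),.006)
f('bar end','side',(341,184),.111);f('bar end','scene',(209,208),.111)
f('green','scene',(224,288),.04)
o=sensors.get_obs();print(o['clock'])
k=imaging.calibration('wrist');print(k)
E
```

```text
peg [0.579 0.326 0.128]
peg [0.579 0.339 0.128]
hinge [0.494 0.328 0.115]
hinge [0.495 0.346 0.115]
knob [0.461 0.22  0.091]
vA cap [0.521 0.304 0.101]
vB [0.556 0.228 0.101]
bush [0.408 0.33  0.013]
bush [0.405 0.333 0.013]
openv [0.655 0.345 0.035]
star [0.672 0.215 0.013]
race [0.5   0.132 0.006]
bar end [0.672 0.323 0.111]
bar end [0.663 0.348 0.111]
green [0.558 0.442 0.04 ]
0.6
{'mtx': array([[325.1922621 ,   0.        , 277.96142102],
       [  0.        , 325.1922621 , 215.24966654],
       [  0.        ,   0.        ,   1.        ]]), 'tool_from_camera': array([[ 2.56854418e-05, -9.59583563e-01, -2.81423853e-01,
         7.21736196e-02],
       [ 9.99999833e-01,  1.87231484e-04, -5.47142027e-04,
         2.36032388e-04],
       [ 5.77719901e-04, -2.81423792e-01,  9.59583407e-01,
        -1.26619264e-01],
       [ 0.00000000e+00,  0.00000000e+00,  0.00000000e+00,
         1.00000000e+00]])}
```

```bash
python3 -m inch '[[[-0.36,-0.11,0,0,0,-0.46,-1],[-0.36,-0.11,0,0,0,-0.46,-1],[-0.36,-0.11,0,0,0,-0.46,-1],[-0.36,-0.11,0,0,0,-0.46,-1],[-0.36,-0.11,0,0,0,-0.46,-1],[-0.36,-0.11,0,0,0,-0.46,-1],[-0.36,-0.11,0,0,0,-0.46,-1],[-0.36,-0.11,0,0,0,-0.46,-1],[-0.36,-0.11,0,0,0,-0.46,-1],[-0.36,-0.11,0,0,0,-0.46,-1]]]'
cat >> h.py <<'E'
from scipy.spatial.transform import Rotation as Ro
def wcam(o):
    k=imaging.calibration('wrist'); T=np.eye(4);T[:3,:3]=Ro.from_quat(o['ee_rot']).as_matrix();T[:3,3]=o['position']
    return k['mtx'],T@k['tool_from_camera']
def watz(o,px,z):
    K,T=wcam(o); v=np.array([px[0]-K[0,2],px[1]-K[1,2]])/K[0,0]; r=np.hypot(*v)
    d=T[:3,:3]@np.r_[v/r*np.sin(r),np.cos(r)]; c=T[:3,3]; return c+d*(z-c[2])/d[2]
def snap(n):
    import json
    o=sensors.get_obs(); im=imaging.camera('wrist'); cv2.imwrite(f'pics/{n}.png',im)
    json.dump({k:np.array(o[k]).tolist() for k in('position','ee_rot','joint_pos','clock')},open(f'pics/{n}.json','w')); print({k:np.round(o[k],3) for k in('position','ee_rot','joint_pos','clock')}); return o
def load(n):
    import json; return json.load(open(f'pics/{n}.json'))
E
python3 - <<'E'
from h import *
o=snap('w1')
for l,z in [('knob',.091),('keeper_peg',.128),('vial_a_mid',.0635),('keeper_hinge',.128)]:
    print(l,[(np.round(d['pixel']).tolist(),round(d['conf'],2),np.round(watz(o,d['pixel'],z),3)) for d in spotter.look_for(l,'wrist')][:4])
E
```

```text
clock: 1.6
position: [0.5523, 0.2997, 0.2481]
ee_rot: [0.002, 1.0, 0.0, -0.0]
ft_force: [-0.7, 0.6, -0.9]
grip_width: 1.0
grasp_force: 0.0
{'position': array([0.552, 0.3  , 0.248]), 'ee_rot': array([ 0.002,  1.   ,  0.   , -0.   ]), 'joint_pos': array([-0.63 ,  0.337,  0.078,  1.457, -0.027,  1.349,  1.016]), 'clock': np.float64(1.6)}
knob [([192.0, 101.0], 0.73, array([0.459, 0.225, 0.091]))]
keeper_peg [([319.0, 230.0], 0.73, array([0.565, 0.333, 0.128]))]
vial_a_mid [([414.0, 194.0], 0.92, array([0.549, 0.441, 0.064])), ([274.0, 163.0], 0.72, array([0.519, 0.297, 0.064])), ([408.0, 257.0], 0.7, array([0.621, 0.443, 0.064]))]
keeper_hinge [([321.0, 226.0], 0.74, array([0.561, 0.334, 0.128]))]
```

View pics/w1.png

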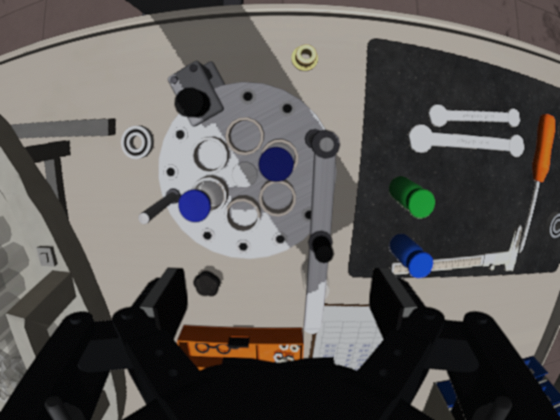

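```bash
python3 - <<'E'
from h import *
o=load('w1')
for n,p,z in [('pegtop',(323,252),.14),('pegmid',(321.5,246),.128),('hinge',(323,144),.113),('knobtop',(192,102),.106),('vA',(276.5,163),.101),('vB',(195,206),.101),('barend',(312,332),.111),('stopbase',(180,195),.026),('stoptop',(147,217),.12),('disc',(247,170),.026),('star',(207,283),.0135),('openend',(0,0),0)]:
    if z: print(n,np.round(watz(o,p,z),4))
E
```

```text
pegtop [0.5793 0.3354 0.14  ]
pegmid [0.579  0.3357 0.128 ]
hinge [0.4973 0.3366 0.113 ]
knobtop [0.4607 0.2291 0.106 ]
vA [0.5145 0.299  0.101 ]
vB [0.5516 0.2263 0.101 ]
barend [0.6789 0.3334 0.111 ]
stopbase [0.558  0.1891 0.026 ]
stoptop [0.556  0.1868 0.12  ]
disc [0.5312 0.2666 0.026 ]
star [0.6756 0.2091 0.0135]
```

```bash
python3 -m inch '[[[-0.027,0.036,0.04,0,0,0,-0.6],[-0.027,0.036,0.08,0,0,0,-0.2],[-0.027,0.036,0.11,0,0,0,-0.2],[-0.027,0.036,0.11,0,0,0,-0.2],[-0.027,0.036,0.11,0,0,0,0.2],[-0.027,0.036,0.11,0,0,0,1],[-0.027,0.036,0.11,0,0,0,1],[-0.027,0.036,0.11,0,0,0,1],[-0.027,0.036,0.11,0,0,0,1],[-0.027,0.036,0.11,0,0,0,1]]]' 20
python3 - <<'E'
from h import *
o=sensors.get_obs()
print(np.round(o['position'],4),o['grip_width'],o['grasp_force'],o['ft_force'],o['clock'])
h=np.array([.4965,.3372]);p=np.array(o['position'][:2]);r=.084
R=Ro.from_quat(o['ee_rot']).as_matrix()
a0=np.arctan2(*(p-h)[::-1]);print(a0,np.hypot(*(p-h)))
for i in range(1,11):
    a=a0+(np.radians(-64.5)-a0)*i/10
    q=h+np.hypot(*(p-h))*np.array([np.cos(a),np.sin(a)])
    print(np.round(R.T@np.r_[q-p,0],4),round(a0-a,3),np.round(q,3))
E
```

```text
clock: 2.85
position: [0.5802, 0.3367, 0.1412]
ee_rot: [0.001, 1.0, 0.001, 0.002]
ft_force: [-1.0, -0.6, 7.9]
grip_width: 0.177
grasp_force: 21.3
[0.5802 0.3367 0.1412] 0.1769277839131398 21.29322588443756 [-1.03917735 -0.62142263  7.91236204] 2.85
-0.006080453314193864 0.08373241004647312
[ 0.0006 -0.0094 -0.    ] 0.112 [0.58  0.327]
[ 0.0021 -0.0186 -0.0001] 0.224 [0.578 0.318]
[ 0.0048 -0.0276 -0.0001] 0.336 [0.575 0.309]
[ 0.0084 -0.0362 -0.0001] 0.448 [0.572 0.3  ]
[ 0.0129 -0.0444 -0.0002] 0.56 [0.567 0.292]
[ 0.0184 -0.0521 -0.0002] 0.672 [0.562 0.285]
[ 0.0246 -0.059  -0.0002] 0.784 [0.555 0.278]
[ 0.0316 -0.0653 -0.0003] 0.896 [0.548 0.272]
[ 0.0393 -0.0707 -0.0003] 1.008 [0.541 0.266]
[ 0.0475 -0.0752 -0.0004] 1.12 [0.533 0.262]
```

```bash
python3 -m inch '[[[0.0006,-0.0094,-0.005,0,0,0.112,1],[0.002,-0.0186,-0.005,0,0,0.224,1],[0.005,-0.0276,-0.005,0,0,0.336,1],[0.0085,-0.036,-0.005,0,0,0.448,1],[0.013,-0.0445,-0.005,0,0,0.56,1],[0.0185,-0.052,-0.005,0,0,0.672,1],[0.0245,-0.059,-0.005,0,0,0.784,1],[0.0315,-0.0655,-0.005,0,0,0.896,1],[0.039,-0.0705,-0.005,0,0,1.008,1],[0.043,-0.073,-0.005,0,0,1.06,1]]]'
```

```text
clock: 3.85
position: [0.5344, 0.265, 0.143]
ee_rot: [0.508, 0.861, 0.001, -0.001]
ft_force: [16.0, 15.3, -19.2]
grip_width: 0.173
grasp_force: 21.0
```

```bash
python3 -m inch '[[[0,0,0,0,0,0,1],[0,0,0,0,0,0,1],[0,-0.001,0.003,0,0,0,1],[0,-0.002,0.003,0,0,0,1],[0,-0.002,0.003,0,0,0,1],[0,-0.002,0.003,0,0,0,1]]]'
python3 - <<'E'
from h import *
o=snap('w2'); print(o['ft_force'])
im=cv2.imread('pics/w2.png'); cv2.imwrite('pics/w2b.png',cv2.resize(im[60:360,80:480],(800,600)))
E
```

```text
clock: 4.45
position: [0.5349, 0.2651, 0.1428]
ee_rot: [0.506, 0.862, 0.003, 0.0]
ft_force: [0.5, 7.0, 3.2]
grip_width: 0.175
grasp_force: 22.1
{'position': array([0.535, 0.265, 0.143]), 'ee_rot': array([0.506, 0.862, 0.003, 0.   ]), 'joint_pos': array([-0.748,  0.348,  0.26 ,  1.685, -0.101,  1.116,  0.051]), 'clock': np.float64(4.45)}
[0.50476016 6.97546869 3.23237151]
```

View pics/w2b.png

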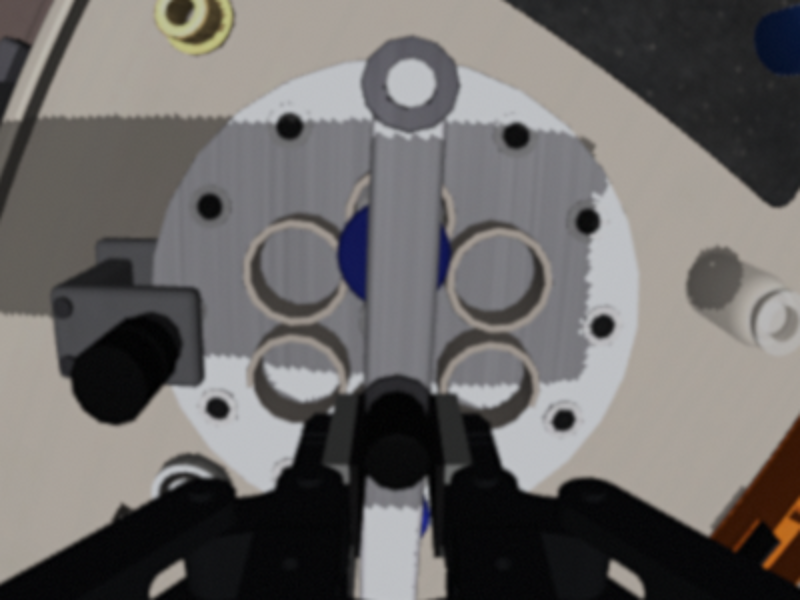

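```bash
python3 -m inch '[[[0,-0.002,0,0,0,0,1],[0,-0.004,0,0,0,0,1],[0,-0.006,0,0,0,0,1],[0,-0.006,0,0,0,0,1],[0,-0.006,0,0,0,0,1],[0,-0.006,0,0,0,0,1]]]'
python3 - <<'E'
from h import *
o=sensors.get_obs()
y=Ro.from_quat(o['ee_rot']).as_matrix()[:,1]; print(y, np.dot(o['ft_force'],y), np.round(o['position'],4))
E
```

```text
clock: 5.1
position: [0.5342, 0.2645, 0.1433]
ee_rot: [0.506, 0.863, 0.008, 0.004]
ft_force: [27.2, 19.4, -17.0]
grip_width: 0.174
grasp_force: 21.8
[0.87247357 0.48834782 0.01750089] 32.94389402914882 [0.5342 0.2645 0.1433]
```

```bash
python3 -m inch '[[[0,0.005,0,0,0,0,1],[0,0.005,0,0,0,0,0.3],[0,0.005,0,0,0,0,0],[0,0.005,0,0,0,0,-0.1],[0,0.005,-0.03,0,0,0,-0.1],[0,0.005,-0.07,0,0,0,-0.1],[-0,0.005,-0.1,0,0,0,-0.1],[0,0.005,-0.1,0,0,0,-0.1],[0,0.005,-0.1,0,0,0,-0.1]]]'
python3 - <<'E'
from h import *
o=load('w2'); print('w2 knob',watz(o,(135,247.5),.106))
o=snap('w3')
for l,z in [('knob',.091),('keeper_peg',.128)]:
    print(l,[(np.round(d['pixel']).tolist(),round(d['conf'],2),np.round(watz(o,d['pixel'],z),3)) for d in spotter.look_for(l,'wrist')][:4])
E
```

```text
clock: 6.0
position: [0.5334, 0.2615, 0.2407]
ee_rot: [0.507, 0.862, 0.0, 0.0]
ft_force: [0.7, -1.1, -0.0]
grip_width: 0.552
grasp_force: 0.0
w2 knob [0.4601649  0.22899776 0.106     ]
{'position': array([0.533, 0.261, 0.241]), 'ee_rot': array([0.507, 0.862, 0.   , 0.   ]), 'joint_pos': array([-0.76 ,  0.267,  0.275,  1.574, -0.074,  1.31 ,  0.033]), 'clock': np.float64(6.0)}
knob [([187.0, 202.0], 0.56, array([0.46 , 0.225, 0.091]))]
keeper_peg [([282.0, 199.0], 0.82, array([0.528, 0.276, 0.128]))]
```

View pics/w3.png

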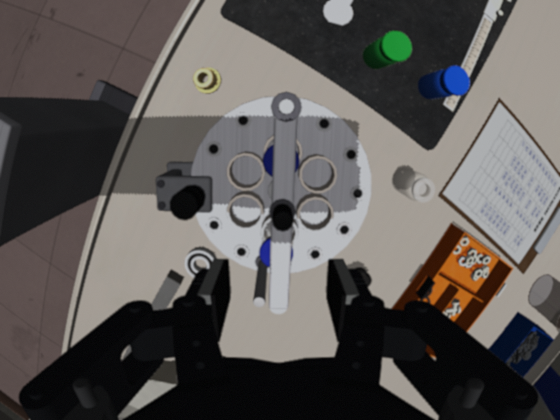

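```bash
python3 -m inch '[[[0.003,-0.04,0,0,0,0,-0.2],[0.007,-0.08,0,0,0,0,-0.2],[0.007,-0.08,0.04,0,0,0,-0.2],[0.007,-0.08,0.08,0,0,0,-0.2],[0.007,-0.08,0.11,0,0,0,-0.2],[0.007,-0.08,0.13,0,0,0,-0.2],[0.007,-0.08,0.145,0,0,0,-0.2],[0.007,-0.08,0.145,0,0,0,-0.2],[0.007,-0.08,0.145,0,0,0,-0.2]]]'
python3 - <<'E'
from h import *
o=snap('w4')
im=imaging.camera('side'); a=cv2.resize(im[150:300,210:360],(400,400)); b=cv2.resize(cv2.imread('pics/w4.png'),(400,300))
c=np.zeros((400,800,3),np.uint8); c[:,:400]=a; c[:300,400:]=b; cv2.imwrite('pics/c4.png',c)
E
```

```text
clock: 7.05
position: [0.4598, 0.2287, 0.0951]
ee_rot: [0.507, 0.862, -0.001, -0.0]
ft_force: [1.0, 0.1, -0.4]
grip_width: 0.602
grasp_force: 0.0
{'position': array([0.46 , 0.229, 0.095]), 'ee_rot': array([ 0.507,  0.862, -0.001, -0.   ]), 'joint_pos': array([-0.778,  0.236,  0.254,  1.938, -0.071,  0.977,  0.017]), 'clock': np.float64(7.05)}
```

View pics/c4.png

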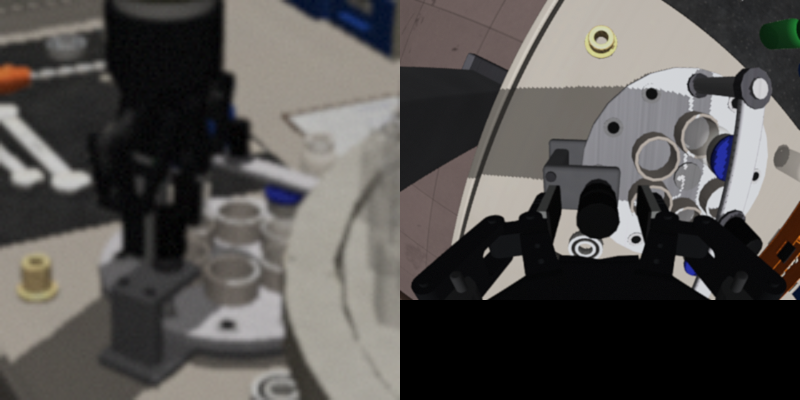

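```bash
python3 -m inch '[[[0,0,0,0,0,0,0.1],[0,0,0,0,0,0,0.4],[0,0,0,0,0,0,1],[0,0,0,0,0,0,1],[0,0,0,0,0,0,1],[0,0,0,0,0,0,1],[0,0,0,0,0,0,1],[0,0,0,0,0,0,1]]]' 100
```

```text
clock: 7.95
position: [0.4594, 0.2286, 0.0962]
ee_rot: [0.507, 0.862, -0.0, -0.001]
ft_force: [-8.1, -4.0, 11.3]
grip_width: 0.271
grasp_force: 97.4
```

```bash
python3 -m inch '[[[0,0,-0.004,0,0,0,1],[0,0,-0.008,0,0,0,1],[0,0,-0.012,0,0,0,1],[0,0,-0.016,0,0,0,1],[0,0,-0.02,0,0,0,1],[0,0,-0.023,0,0,0,1],[0,0,-0.023,0,0,0,1],[0,0,-0.023,0,0,0,1],[0,0,-0.023,0,0,0,1],[0,0,-0.023,0,0,0,1]]]'
```

```text
clock: 8.95
position: [0.4594, 0.2286, 0.1178]
ee_rot: [0.507, 0.862, -0.001, -0.0]
ft_force: [-4.6, -2.0, -12.6]
grip_width: 0.268
grasp_force: 98.7
```

```bash
python3 -m inch '[[[0,0,-0.001,0,0,0,1],[0,0,-0.002,0,0,0,1],[0,0,-0.002,0,0,0,1],[0,0,-0.002,0,0,0,1],[0,0,-0.002,0,0,0,1],[0,0,-0.002,0,0,0,1]]]'
python3 - <<'E'
from h import *
o=snap('w5')
im=imaging.camera('side'); a=cv2.resize(im[150:300,210:360],(400,400)); b=cv2.resize(cv2.imread('pics/w5.png'),(400,300))
c=np.zeros((400,800,3),np.uint8); c[:,:400]=a; c[:300,400:]=b; cv2.imwrite('pics/c5.png',c)
E
```

```text
clock: 9.55
position: [0.4593, 0.2286, 0.1185]
ee_rot: [0.507, 0.862, -0.001, -0.0]
ft_force: [0.9, 1.4, -28.9]
grip_width: 0.268
grasp_force: 99.9
{'position': array([0.459, 0.229, 0.119]), 'ee_rot': array([ 0.507,  0.862, -0.001, -0.   ]), 'joint_pos': array([-0.782,  0.204,  0.256,  1.919, -0.06 ,  1.028,  0.008]), 'clock': np.float64(9.55)}
```

View pics/c5.png

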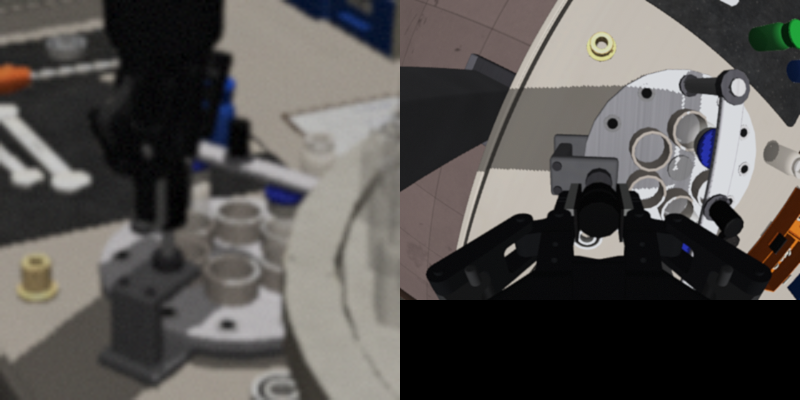

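The side view shows the stem raised above its collar. The knob is held between the pads, and the keeper is still shut. Rise is about 22.3 mm, and the force jump to 29 N shows the plunger is at its end stop.

```bash
python3 -c "
from h import *
print(order.hand_in())"
```

```text
the job is handed in; nothing more can be done
None
```

I handed the job in with the keeper shut against its stop and the plunger held up at its end stop (about 22 mm of rise) in a 100 N grip with the arm still; the hand-in call did not return a verdict.

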